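# Wedge a heat sink tight in its holding fixture

## Task

Lock the copper heat sink into the fixture on the desk: take the wooden wedge out of its stand, start it thin end down in the slot between the heat sink and the sloping stop block, and let go of it while it is still loose. Then tap it down from above, little by little, until it locks tight and holds the heat sink firmly against the fence, gently enough not to crush the fins, and leave the joystick base, the dust cover and the shoulder trigger where they are.

Things in the scene. Friction and masses are not known exactly. Their poses are not given: they have to be found in the camera images.
- wedge: pale wooden wedge 84 mm tall, 24 mm wide (y), standing thin end down in its stand; origin half-way up, z up. Flat upright face at x = -8.75 mm; the other face slopes 1 in 6: 10 mm thick (x to +1.25) at the thin end (z = -42 mm), 20 mm thick (x to +11.25) at z = +18. Above that a head, see point. 28 to 49 g
- wedge_head (a point): centre of the flat top of the wedge's head, where it is tapped. The head is 24 mm tall, 24 mm wide (y) and 14 mm thick (x); grip it across its 24 mm width. Pushing down here with about 15 N (10 to 20 N) locks the wedge: it then keeps pressing on the heat sink with over 8 N when let go. It sinks only a few mm from touching both sides to locked
- stand: plywood block 60 x 60 x 30 mm, fixed to the desk, with a 24 mm deep pocket in which the wedge stands loosely, 6 mm above the desk; origin at the centre of its underside, its x along the wedge's x
- fixture: aluminium base plate 150 x 80 x 10 mm (its x by y by z), fixed to the desk, with an upright fence 60 mm wide and 36 mm tall whose face is at x = -31 mm and looks to +x; origin at the centre of its underside. x is the clamping direction, from the fence through the heat sink and the slot to the stop block
- stop_block: steel block 46 mm wide (y), 50 mm tall, fixed on the base plate, axes as the fixture's; origin where its sloping face meets the plate's top (y middle). The face looks to -x over the slot and leans back 1 in 6, matching the wedge. Cheeks with inner faces at y = +-15 mm, 50 mm tall, from x = -2 mm on, close the slot's ends. Wedge goes in at y = 0, flat face to the heat sink, slope to this block
- heatsink: copper heat sink 50 (x) by 44 (y) by 40 mm tall, 14 mm base with six upright fins running along x, loose on the base plate with 0.3 to 1 mm of play before the fence; origin at the centre of its underside, axes nearly the fixture's. About 370 g. Its fins are crushed if the wedge presses on it with over 45 N
- slot_side (a point): middle of the heat sink's face at its x = +25 mm, 20 mm up: one side of the slot. The stop block is set by hand, so the slot is 6.3 to 9 mm wide at the bottom (8.3 mm more at 50 mm height) and the wedge locks at a different depth each time, its thin end 6 to 22 mm above the base plate's top
- joystick: black joystick base 100 x 100 x 34 mm with a stick and ball to 98 mm height, loose; origin at the centre of its underside. Not to be moved
- dust_cover: clear blue cartridge dust cover 110 x 75 x 22 mm, loose; origin at the centre of its underside. Not to be moved
- trigger: smoky plastic shoulder trigger 22 x 54 x 28 mm, loose; origin at the centre of its underside. Not to be moved

How it is judged:
On the way, in this order (a step that is already met when the one before it is completed fails the run):
1. the wedge stands in the slot, let go and still loose (z of wedge in the frame of stop_block below 0.08 m and horizontal distance between wedge and stop_block below 0.02 m and angle between wedge's own z axis and vertical below 0.15 rad and contact force between the fingers and wedge below 0.1 N and contact force between wedge and heatsink below 7 N), for 0.15 s.
2. the wedge is tapped tight (contact force between wedge and heatsink above 8 N), for 0.1 s.
At the end, for the whole second after the job is handed in: the wedge is let go, at rest and upright (0.1 rad) in the slot, its centre under 70 mm above the base plate and within 20 mm of the stop block's origin from above, still pressing on the heat sink with over 8 N; the heat sink stands flat (0.06 rad) against the fence (x under -4.5 mm) (contact force between wedge and heatsink above 8 N and z of wedge in the frame of stop_block below 0.07 m and horizontal distance between wedge and stop_block below 0.02 m and angle between wedge's own z axis and vertical below 0.1 rad and angle between heatsink's own z axis and vertical below 0.06 rad and x of heatsink in the frame of fixture below -0.0045 m and linear speed of wedge below 0.01 m/s); the robot touches nothing.
It fails at once if the fins are crushed: the wedge presses on the heat sink with more than 45 N (contact force between wedge and heatsink above 45 N).
It fails at once if the joystick base, dust cover or shoulder trigger is moved by more than 15 mm (distance of any of joystick, dust_cover, trigger from where it was at the start of the episode above 0.015 m).
It also fails if it takes over 54 s, if anything falls off the work surface, if the arm or the gripper's body presses on something with over 40 N, if the wrist force passes 120 N, or if a joint passes its speed limit or range.

## Robot

A 6-joint arm with a two-finger parallel gripper is mounted at the origin on the work surface. World frame = base frame: x ahead of the robot, y to its left, z up, the work surface at z = 0. Lengths are in m, angles in rad, forces in N, time in s.
With the tool pointing down it reaches from about 0.3 to 0.775 m from the base axis. Payload 14.6 kg.
Tool frame: the origin (TCP) lies on the centre line of the jaws, within the pads' length; the fingertips stand 25 mm ahead of it and the grasp point (between the pads) lies 6 mm ahead of it (ctrl.tip_reach is the distance from the TCP to the fingertips, in m); z points along the fingers, y is the line along which they close (so a half turn about z gives the same grasp; the last joint's range is limited). The gripper opens to 94 mm and grips with 3 to 60 N. Pads are 16 mm wide; open, the fingers measure 119 mm over their backs; the gripper's body (75 mm by 177 mm) begins 78 mm behind the grasp point.
Start: joints at [1.253, 0.3, 1.521, -0, 1.321, -0.067], TCP at [0.136, 0.533, 0.196] pointing down, gripper open.
Joint ranges: [-3.03, 3.03], [-0.79, 2.21], [0.23, 2.52], [-1.04, 4.18], [0, 3.07], [-2.55, 2.55]. Speed limits (rad/s): [2.22, 2.22, 2.57, 3.14, 3.14, 3.14].

## Interface

Orientations are given as [roll, pitch, yaw] about the fixed x, y, z axes, in that order (R = Rz(yaw) Ry(pitch) Rx(roll)).
In Python, from station import ctrl gives the robot as it stands. The module is installed in compiled form; this text tells all that it offers.
- The arm moves only by the tool apply_moves, never from a script. Its argument "deltas" is a list of rows, each a list of 7 numbers: the closure in counts, from 0 (fully open) to 255 (shut), then the shift along the world's x, y, z in cm, then the turn, a rotation vector about the world's x, y, z in rad. In form: [[jaw, tx, ty, tz, ax, ay, az], ...]. A call has 1 to 10 rows; each row shifts and turns the commanded pose from where the row before left it; what a row does not reach is not made up. A row lasts 1/10 s, in which the tool goes at most 50 mm and 8.59 degrees, less where a joint would pass 70% of its speed; a pose out of reach is approached as far as the arm can. A call with a gripper value outside its range is refused whole. The fingers move at their own pace and stop on an object; "grip_force" is the grip in N (left out, the last holds). Time passes only in rows, so rows that do not move let the fingers close. It gives the time, the measured TCP pose, the force, the opening and the grip force at its end, in the units of the state.
- ctrl.get_obs(): the state, without advancing time (a new reading comes with each control period).
- ctrl.camera(name): name is "scene" or "side" or "wrist"; returns a dict with "img" (384x512x3 uint8, red, green, blue), "K" (3x3 intrinsics, pixels), "k1" (the pictures are not rectified: a ray, as slopes to the right and down, at radius r is drawn at 1 + k1 r^2 times it, then the intrinsics apply), "pose" (4x4, takes a point from camera to world coordinates); the wrist camera has in their place "hand_eye" (4x4, takes a point from camera to tool coordinates, whose origin is the TCP and whose axes are the flange's). Camera axes: x right, y up, looking along -z (the intrinsics and any distortion apply to the point x, -y, -z); pixel columns grow to the right and rows downward; lengths in m; the calibration is good to about 2 mm. A picture is of the moment at which its call begins: read the wrist's pose just before it. There is no depth.
- ctrl.hand_in(): hands the job in; it is judged then, once.
The state is a dict: "time_s": time; "qpos": joint angles; "joint_vel": joint speeds; "tau": joint torques, N m; "ee_pos": TCP position; "eef_rot": TCP orientation; "force": force on the tool from outside, world axes, zero at the start; "moment": the same for the moment, N m; "grip_width": finger opening in m; "grip_force": force on a finger pad.
Only numpy, scipy, OpenCV 4.12 (cv2) and the standard library are available. Lean on these libraries where they do the work, as an engineer would, in place of code of your own. Each camera call takes 0.05 s, during which the arm holds its last target. There are 200 camera calls.

## Working session

There is one attempt and no reset: what is moved stays moved. The work goes in short steps, Python scripts to look and compute and a tool call to move; the robot and the scene stay as the last step left them, time stands still between calls to the robot, and variables do not carry over. Pictures are saved under pics/ and viewed, at most 11 in all, crops included, and the job is handed in when it is done.

Besides the shell and the picture viewer there is one more tool, called after ">>>" as name([rows], argument=value, ...), one row to a line, values as JSON. apply_moves: Moves the arm, as the interface text tells. Its arguments: {"type":"object","properties":{"deltas":{"type":"array"},"grip_force":{"type":"number"}},"required":["deltas"]}

```bash
mkdir -p pics
cat > h.py <<'E'
import numpy as np,cv2
from station import ctrl
from scipy.spatial.transform import Rotation as R
def tcp():
    o=ctrl.get_obs();T=np.eye(4);T[:3,3]=o['ee_pos'];T[:3,:3]=R.from_euler('xyz',o['eef_rot']).as_matrix();return T
def cam(n):
    T=tcp();c=ctrl.camera(n);c['P']=c['pose'] if 'pose' in c else T@c['hand_eye'];return c
def ray(c,u,v):
    K=c['K'];x=(u-K[0,2])/K[0,0];y=(v-K[1,2])/K[1,1];a,b=x,y
    for _ in range(20):
        s=1+c['k1']*(a*a+b*b);a,b=x/s,y/s
    d=c['P'][:3,:3]@np.array([a,-b,-1]);return c['P'][:3,3],d/np.linalg.norm(d)
def onz(c,u,v,z):
    o,d=ray(c,u,v);return o+d*(z-o[2])/d[2]
def proj(c,p):
    q=np.linalg.inv(c['P'])@np.append(p,1);a,b=q[0]/-q[2],-q[1]/-q[2];s=1+c['k1']*(a*a+b*b)
    K=c['K'];return np.array([K[0,0]*a*s+K[0,2],K[1,1]*b*s+K[1,2]])
def tri(rs):
    A=sum(np.eye(3)-np.outer(d,d) for o,d in rs);b=sum((np.eye(3)-np.outer(d,d))@o for o,d in rs);return np.linalg.solve(A,b)
def save(c,name,crop=None,s=1):
    im=c['img'][:,:,::-1]
    if crop: x0,y0,x1,y1=crop;im=im[y0:y1,x0:x1]
    cv2.imwrite('pics/'+name,cv2.resize(im,None,fx=s,fy=s,interpolation=cv2.INTER_CUBIC))
E
python3 - <<'E'
from h import *
import pickle
o=ctrl.get_obs();print({k:np.round(v,3) for k,v in o.items()},ctrl.tip_reach)
for n in ['scene','side','wrist']:
    c=cam(n);pickle.dump(c,open(n+'.pkl','wb'));save(c,n+'.png',None,1.5);print(n,c['P'].round(3).tolist(),c['K'][0],c['k1'])
E
```

```text
{'time_s': np.float64(0.0), 'qpos': array([ 1.253,  0.3  ,  1.522,  0.   ,  1.321, -0.067]), 'joint_vel': array([ 0.001, -0.001,  0.001, -0.   ,  0.   ,  0.001]), 'tau': array([ 1.0000e-03, -5.3180e+01, -3.5274e+01,  7.1000e-02,  2.4000e-02,
       -0.0000e+00]), 'ee_pos': array([0.136, 0.533, 0.196]), 'eef_rot': array([-3.14 , -0.   ,  2.891]), 'force': array([0.159, 0.805, 0.799]), 'moment': array([ 0.071, -0.009,  0.009]), 'grip_force': np.float64(0.0), 'grip_width': np.float64(0.094)} 0.025
scene [[0.697, -0.576, 0.427, 0.864], [0.717, 0.558, -0.418, -0.243], [0.002, 0.598, 0.801, 0.646], [0.0, 0.0, 0.0, 1.0]] [353.354882    0.        248.4092624] -0.04912682602189362
side [[0.808, 0.33, -0.487, 0.206], [-0.589, 0.441, -0.677, -0.517], [-0.009, 0.834, 0.551, 0.522], [0.0, 0.0, 0.0, 1.0]] [392.85927088   0.         257.39351933] -0.03620368002671287
wrist [[0.247, -0.943, -0.221, 0.072], [0.969, 0.24, 0.058, 0.548], [-0.001, -0.229, 0.973, 0.385], [0.0, 0.0, 0.0, 1.0]] [312.80109148   0.         254.76651897] -0.06627487238784965
```

View pics/scene.png

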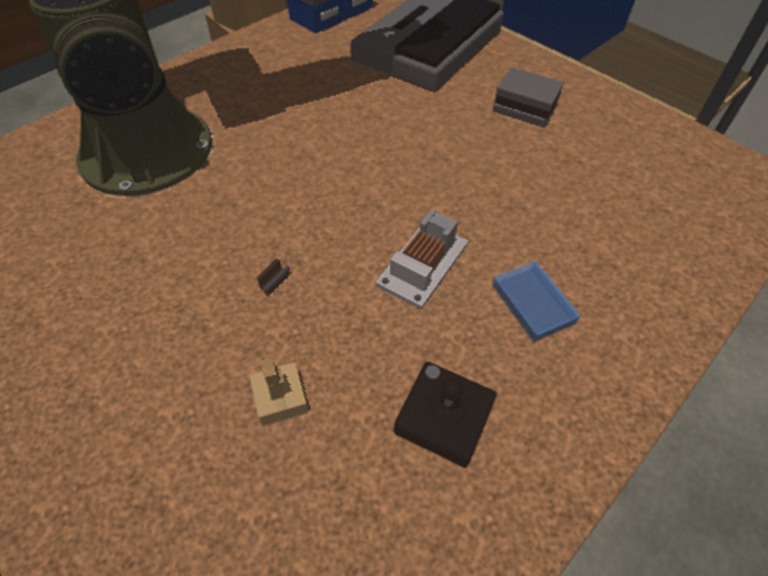

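View pics/side.png

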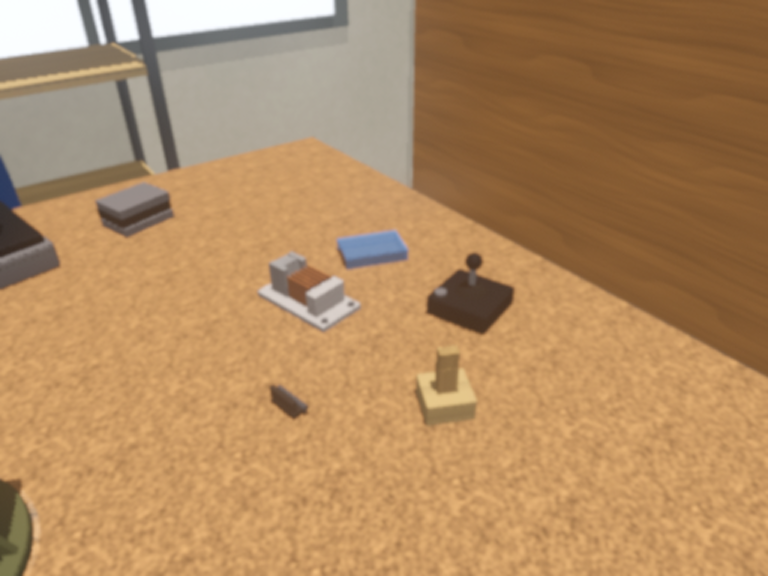

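The scene picture (768x576) shows the fixture with its plate corners near (376,280), (420,304) and (467,241). The fence is at (411,270), the stop block at (438,226), and the stand at (278,390) with the wedge head at about (270,365). The side picture shows the wedge head top at (447,350) and the stand around (446,395).

Run:
```python
from h import *
import pickle
s,d=[pickle.load(open(n+'.pkl','rb')) for n in('scene','side')]
S=lambda u,v,z:onz(s,u/1.5,v/1.5,z).round(4)
D=lambda u,v,z:onz(d,u/1.5,v/1.5,z).round(4)
print('wedge top S',S(270,362,.09),'D',D(447,350,.09))
print('stand corners S z.03',[S(*p,.03) for p in((250,373),(297,364),(307,404),(260,417))])
print('stand D',[D(*p,.03) for p in((416,380),(466,372),(475,402),(428,409))])
print('plate S z.01',[S(*p,.01) for p in((377,280),(420,303),(467,241))])
print('plate D z.01',[D(*p,.01) for p in((259,292),(325,324),(358,302))])
print('stop S z.06',S(440,220,.06),'fence S .046',S(413,262,.046),'stop D',D(288,262,.06),'fence D',D(325,287,.046))
print('trigger',S(273,277,.02),'joy',S(447,408,.034),'ball',D(474,261,.09),'cover',S(536,300,.02))
```

```text
wedge top S [ 0.5699 -0.1231  0.09  ] D [ 0.5705 -0.13    0.09  ]
stand corners S z.03 [array([ 0.5329, -0.1385,  0.03  ]), array([ 0.5649, -0.0867,  0.03  ]), array([ 0.6164, -0.1131,  0.03  ]), array([ 0.5896, -0.1654,  0.03  ])]
stand D [array([ 0.5524, -0.0974,  0.03  ]), array([ 0.6117, -0.1232,  0.03  ]), array([ 0.5842, -0.1687,  0.03  ]), array([ 0.5327, -0.1446,  0.03  ])]
plate S z.01 [array([0.5295, 0.094 , 0.01  ]), array([0.6027, 0.1096, 0.01  ]), array([0.5739, 0.2508, 0.01  ])]
plate D z.01 [array([0.4951, 0.2268, 0.01  ]), array([0.535 , 0.0922, 0.01  ]), array([0.6047, 0.1103, 0.01  ])]
stop S z.06 [0.5414 0.2151 0.06  ] fence S .046 [0.5616 0.1353 0.046 ] stop D [0.5397 0.2035 0.06  ] fence D [0.5593 0.1279 0.046 ]
trigger [ 0.4236 -0.0181  0.02  ] joy [0.7415 0.0058 0.034 ] ball [ 0.7334 -0.0014  0.09  ] cover [0.72   0.2281 0.02  ]
```

View pics/wrist.png

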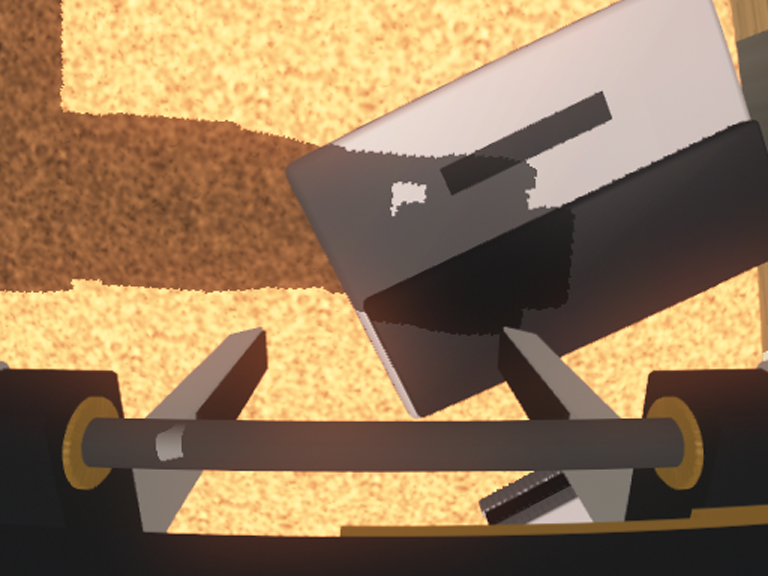

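The wrist picture shows a grey box under the start pose and not the wedge. I'm moving the camera over the wedge.

>>> apply_moves([
  [0,2.7,-4.1,0.6,0,0,-0.05],
  [0,2.7,-4.1,0.6,0,0,-0.05],
  [0,2.7,-4.1,0.6,0,0,-0.05],
  [0,2.7,-4.1,0.6,0,0,-0.05],
  [0,2.7,-4.1,0.6,0,0,-0.05],
  [0,2.7,-4.1,0,0,0,-0.05],
  [0,2.7,-4.1,0,0,0,-0.05],
  [0,2.7,-4.1,0,0,0,-0.05],
  [0,2.7,-4.1,0,0,0,-0.05],
])

```text
time_s: 1.05
ee_pos: [0.3801, 0.1619, 0.2263]
eef_rot: [3.141, 0.0, 2.439]
force: [0.4, 0.8, 0.7]
grip_width: 0.0941
grip_force: 0.0
```

>>> apply_moves([
  [0,2.7,-4.1,0,0,0,-0.05],
  [0,2.7,-4.1,0,0,0,-0.05],
  [0,2.7,-4.1,0,0,0,-0.05],
  [0,2.7,-4.1,0,0,0,-0.05],
  [0,2.7,-4.1,0,0,0,-0.05],
  [0,2.7,-4.1,0,0,0,-0.05],
  [0,2.7,-4.1,0,0,0,-0.05],
  [0,2.7,-4.1,0,0,0,-0.05],
  [0,0,0,0,0,0,0],
  [0,0,0,0,0,0,0],
])

```text
time_s: 2.05
ee_pos: [0.5953, -0.1647, 0.225]
eef_rot: [-3.14, -0.001, 2.04]
force: [-0.3, 0.6, 0.2]
grip_width: 0.0941
grip_force: 0.0
```

Run:
```python
from h import *
import pickle
o=ctrl.get_obs();print(o['ee_pos'],o['eef_rot'],o['time_s'])
c=cam('wrist');pickle.dump(c,open('w1.pkl','wb'));save(c,'w1.png',None,1.5)
print(proj(c,[.57,-.126,.09])*1.5)
```

```text
[ 0.59529107 -0.16468694  0.22503854] [-3.14038100e+00 -1.35833619e-03  2.03989362e+00] 2.05
[375.79176268 210.87967795]
```

View pics/w1.png

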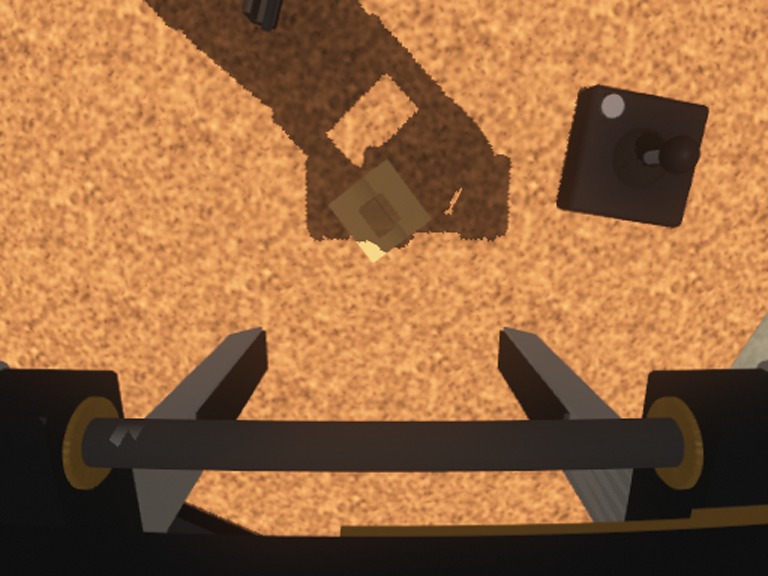

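The stand is in shadow near (382,210), with the wedge head near (377,212). I'll enlarge that area.

Run:
```python
from h import *
import pickle
c=pickle.load(open('w1.pkl','rb'));im=c['img'][95:180,205:300,::-1].astype(float)
im=np.clip((im-20)*2.2,0,255).astype(np.uint8)
cv2.imwrite('pics/w1c.png',cv2.resize(im,None,fx=7,fy=7,interpolation=cv2.INTER_CUBIC))
```

```text
(no output)
```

View pics/w1c.png

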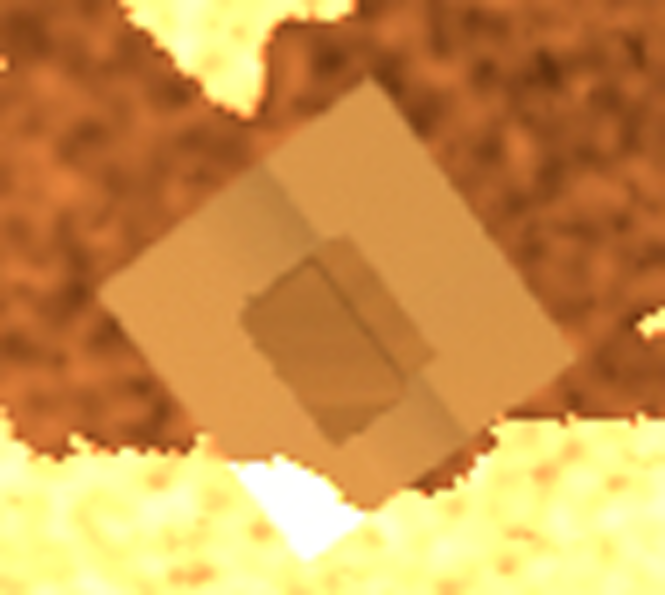

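The crop shows the head top with corners (240,320), (312,258), (408,380) and (338,445). The step is on the upper right side, so the wedge's +x points to the upper right.

Run:
```python
from h import *
import pickle
c=pickle.load(open('w1.pkl','rb'))
f=lambda u,v,z:onz(c,205+u/7,95+v/7,z)
P=np.array([f(*p,.09) for p in((240,320),(312,258),(408,380),(338,445))])
print(P.round(4));print(P.mean(0),[np.linalg.norm(P[i]-P[i-1]).round(4) for i in range(4)])
d=P[1]-P[2]+P[0]-P[3];print('y ang',np.degrees(np.arctan2(d[1],d[0])))
e=P[1]-P[0]+P[2]-P[3];print('x ang',np.degrees(np.arctan2(e[1],e[0])))
Q=np.array([f(*p,.03) for p in((97,293),(370,77),(577,355),(306,562))]);print(Q.round(4),Q.mean(0));
d=Q[1]-Q[0]+Q[2]-Q[3];print('stand x',np.degrees(np.arctan2(d[1],d[0])))
d=Q[1]-Q[2]+Q[0]-Q[3];print('stand y',np.degrees(np.arctan2(d[1],d[0])))
```

```text
[[ 0.5598 -0.1313  0.09  ]
 [ 0.5652 -0.1186  0.09  ]
 [ 0.5857 -0.128   0.09  ]
 [ 0.5809 -0.1412  0.09  ]]
[ 0.57288319 -0.12976598  0.09      ] [np.float64(0.0233), np.float64(0.0138), np.float64(0.0226), np.float64(0.0141)]
y ang 155.17982134323512
x ang 68.52068222976311
[[ 0.5345 -0.1429  0.03  ]
 [ 0.5602 -0.0892  0.03  ]
 [ 0.6137 -0.1146  0.03  ]
 [ 0.588  -0.1687  0.03  ]] [ 0.57410875 -0.12883684  0.03      ]
stand x 64.53796719346646
stand y 154.40240659684486
```

>>> apply_moves([
  [0,-0.32,0.5,-1,0,0,-0.13],
  [0,-0.32,0.5,-1,0,0,-0.13],
  [0,-0.32,0.5,-1,0,0,-0.13],
  [0,-0.32,0.5,-1,0,0,-0.13],
  [0,-0.32,0.5,-1,0,0,-0.13],
  [0,-0.32,0.5,-1,0,0,-0.13],
  [0,-0.31,0.47,-1,0,0,-0.13],
  [0,0,0,-2.0,0,0,0],
  [0,0,0,-2.0,0,0,0],
  [0,0,0,0,0,0,0],
], grip_force=15)

```text
time_s: 3.1
ee_pos: [0.5718, -0.1279, 0.1146]
eef_rot: [-3.138, 0.0, 1.133]
force: [0.4, -0.4, 0.1]
grip_width: 0.0943
grip_force: 0.0
```

>>> apply_moves([
  [0,0,0,-1.5,0,0,0],
  [0,0,0,-1.1,0,0,0],
  [0,0,0,-0.5,0,0,0],
  [0,0,0,0,0,0,0],
  [0,0,0,0,0,0,0],
])

```text
time_s: 3.6
ee_pos: [0.5734, -0.1296, 0.0855]
eef_rot: [3.141, -0.0, 1.131]
force: [-0.2, 0.7, -0.5]
grip_width: 0.0939
grip_force: 0.0
```

>>> apply_moves([
  [120,0,0,0,0,0,0],
  [200,0,0,0,0,0,0],
  [255,0,0,0,0,0,0],
  [255,0,0,0,0,0,0],
  [255,0,0,0,0,0,0],
  [255,0,0,0,0,0,0],
  [255,0,0,0,0,0,0],
])

```text
time_s: 4.3
ee_pos: [0.5732, -0.1295, 0.0852]
eef_rot: [3.142, 0.0, 1.131]
force: [0.2, -0.7, -0.4]
grip_width: 0.0417
grip_force: 0.0
```

>>> apply_moves([
  [255,0,0,0,0,0,0],
  [255,0,0,0,0,0,0],
  [255,0,0,0,0,0,0],
  [255,0,0,0,0,0,0],
  [255,0,0,0,0,0,0],
])

```text
time_s: 4.8
ee_pos: [0.5732, -0.1295, 0.0851]
eef_rot: [-3.142, -0.0, 1.131]
force: [0.8, -0.4, 0.9]
grip_width: 0.0019
grip_force: 0.0
```

The jaws shut to 2 mm without meeting the head, so I'll look.

Run:
```python
from h import *
import pickle
w,s,d=cam('wrist'),cam('scene'),cam('side')
pickle.dump((w,s,d),open('g1.pkl','wb'))
def crop(c,p,r):
    u,v=proj(c,p).astype(int);im=c['img'][max(v-r,0):v+r,max(u-r,0):u+r,::-1];print(u-r,v-r,im.shape)
    return cv2.resize(im,(400,400),interpolation=cv2.INTER_CUBIC)
b=np.hstack([crop(s,[.573,-.13,.06],45),crop(d,[.573,-.13,.06],45)])
b=np.clip(b.astype(float)*1.6,0,255).astype(np.uint8)
cv2.imwrite('pics/g1.png',b)
```

```text
135 207 (90, 90, 3)
253 200 (90, 90, 3)
```

View pics/g1.png

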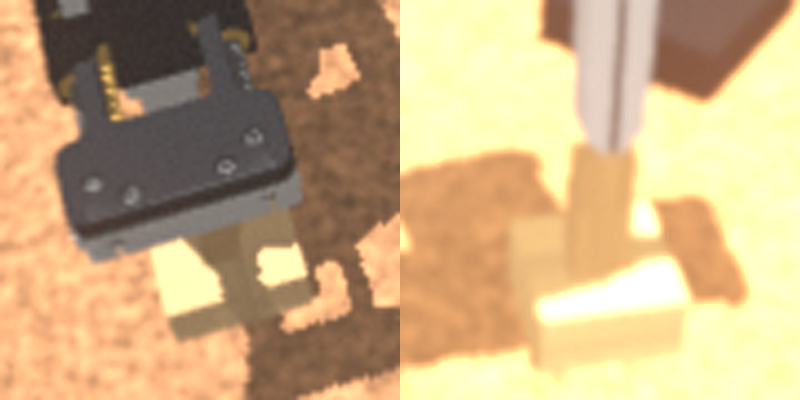

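The wedge still stands where it was. In the side view the closed fingertips end right at its top, at crop pixel (612,150). I'll check with the wrist view.

Run:
```python
from h import *
import pickle
w,s,d=pickle.load(open('g1.pkl','rb'))
for z in(.06,.08,.09):print(z,onz(d,300.7,233.8,z).round(4), 'tip proj side',proj(d,[.5732,-.1295,z]).round(1),'wrist',(proj(w,[.5732,-.1295,z])).round(1))
im=np.clip(w['img'][100:384,120:400,::-1].astype(float)*1.5,0,255).astype(np.uint8)
cv2.imwrite('pics/g1w.png',cv2.resize(im,None,fx=2.1,fy=2.1,interpolation=cv2.INTER_CUBIC))
```

```text
0.06 [ 0.5989 -0.1071  0.06  ] tip proj side [298.1 245.8] wrist [254.4 214.5]
0.08 [ 0.5819 -0.1249  0.08  ] tip proj side [298.7 237. ] wrist [254.3 223.4]
0.09 [ 0.5734 -0.1338  0.09  ] tip proj side [299.  232.6] wrist [254.3 228.5]
```

View pics/g1w.png

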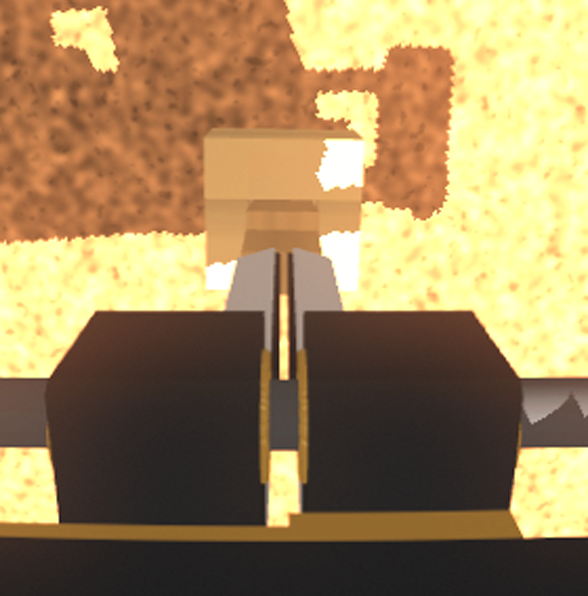

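The wrist view shows the closed tips at about raw (256,219), over the head top. Both the jaw spacing in pixels and the side ray put the tips at z≈0.09, so they end about 5 mm behind the reported TCP instead of 25 mm ahead of it. I'll reopen and go down 25 mm more, which clears the stand either way.

>>> apply_moves([
  [200,0,0,1,0,0,0],
  [100,0,0,0,0,0,0],
  [60,0,0,0,0,0,0],
  [60,0,0,0,0,0,0],
  [60,0,0,0,0,0,0],
  [60,0,0,0,0,0,0],
  [60,0,0,0,0,0,0],
  [60,0,0,0,0,0,0],
])

```text
time_s: 5.75
ee_pos: [0.5732, -0.1295, 0.0951]
eef_rot: [-3.141, 0.0, 1.131]
force: [-0.5, 0.4, 0.1]
grip_width: 0.0612
grip_force: 0.0
```

>>> apply_moves([
  [60,0,0,-1,0,0,0],
  [60,0,0,-1,0,0,0],
  [60,0,0,-1,0,0,0],
  [60,0,0,-0.5,0,0,0],
  [60,0,0,0,0,0,0],
  [60,0,0,0,0,0,0],
])

```text
time_s: 6.35
ee_pos: [0.5733, -0.1295, 0.0602]
eef_rot: [3.142, -0.0, 1.131]
force: [1.0, 0.7, -0.0]
grip_width: 0.0721
grip_force: 0.0
```

>>> apply_moves([
  [255,0,0,0,0,0,0],
  [255,0,0,0,0,0,0],
  [255,0,0,0,0,0,0],
  [255,0,0,0,0,0,0],
  [255,0,0,0,0,0,0],
  [255,0,0,0,0,0,0],
  [255,0,0,0,0,0,0],
  [255,0,0,0,0,0,0],
])

```text
time_s: 7.15
ee_pos: [0.5732, -0.1295, 0.0601]
eef_rot: [3.142, 0.0, 1.131]
force: [0.4, -0.0, 0.7]
grip_width: 0.0241
grip_force: 15.0
```

Gripped at 24.1 mm. I'll lift it and carry it to just before the fixture, to look into the slot with the wrist camera.

>>> apply_moves([
  [255,0,0,1,0,0,0],
  [255,0,0,2,0,0,0],
  [255,0,0,3,0,0,0],
  [255,0,0,3,0,0,0],
  [255,0,2,1,0,0,0.03],
  [255,-0.3,4,0,0,0,0.1],
  [255,-0.3,4,0,0,0,0.1],
  [255,-0.3,4,0,0,0,0.1],
  [255,-0.3,4,0,0,0,0.1],
  [255,-0.3,4,0,0,0,0.1],
])

```text
time_s: 8.15
ee_pos: [0.5579, 0.0921, 0.1611]
eef_rot: [3.141, 0.0, 1.665]
force: [0.7, -0.4, -1.1]
grip_width: 0.0243
grip_force: 15.0
```

>>> apply_moves([
  [255,0,3.5,0,0,0,0.1],
  [255,0,1,-0.5,0,0,0.04],
  [255,0,0,-0.5,0,0,0],
  [255,0,0,0,0,0,0],
  [255,0,0,0,0,0,0],
  [255,0,0,0,0,0,0],
])

```text
time_s: 8.75
ee_pos: [0.5584, 0.1344, 0.1504]
eef_rot: [3.141, 0.0, 1.799]
force: [-1.1, -0.2, 0.5]
grip_width: 0.0241
grip_force: 15.0
```

Run:
```python
from h import *
import pickle
o=ctrl.get_obs();print(o['ee_pos'],o['eef_rot'],o['grip_width'])
c=cam('wrist');s=cam('scene');d=cam('side');pickle.dump((c,s,d),open('f1.pkl','wb'))
u,v=proj(c,[.545,.193,.06]).astype(int);print(u,v)
x0,y0=u-100,max(v-110,0);print(x0,y0);save(c,'f1.png',(x0,y0,x0+200,y0+150),4)
```

```text
[0.55843325 0.13437903 0.15038847] [3.14137267e+00 7.79917059e-05 1.79854272e+00] 0.024065412996779403
255 126
155 16
```

View pics/f1.png

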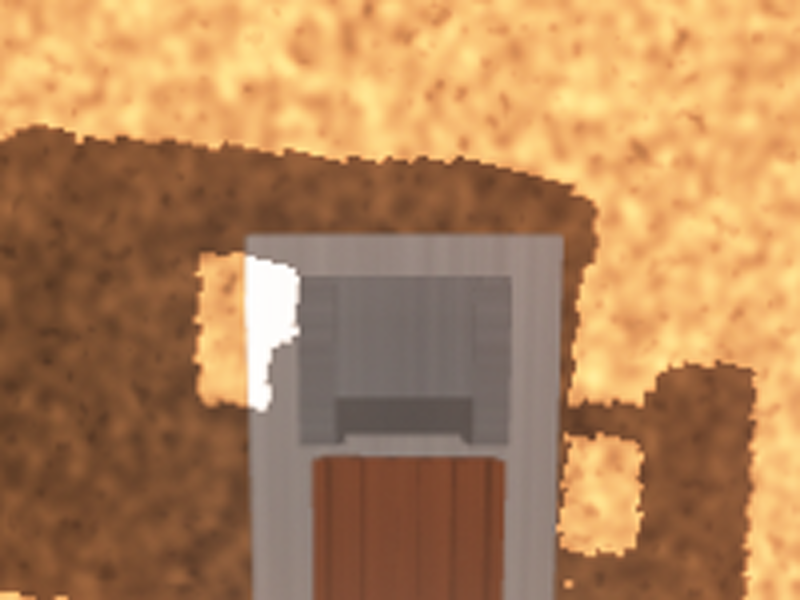

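The crop shows the heat sink's slot edge at row 458 (columns 313 to 504). The stop face's top edge is at row 396 and its foot near row 435. The cheeks' inner edges are at columns 337 and 472, with the cheek ends at row 443.

Run:
```python
from h import *
import pickle
c,s,d=pickle.load(open('f1.pkl','rb'))
f=lambda u,v,z:onz(c,155+u/4,16+v/4,z)
a,b=f(246,236,.01),f(563,236,.01);print('plate width',np.linalg.norm(a-b),'dir y',np.degrees(np.arctan2(*(a-b)[1::-1])))
l=f(246,236,.01)-f(251,590,.01);r=f(563,236,.01)-f(557,590,.01);print('x dirs',[np.degrees(np.arctan2(*q[1::-1])) for q in(l,r)])
t=tcp();t0=c['P']
X=np.array([np.cos(1.7985),np.sin(1.7985),0]);Y=np.array([-X[1],X[0],0]);T=np.array([0.5584,.1344,0])
for n,p in dict(plL=(246,236,.01),plR=(563,236,.01),hsL=(313,458,.05),hsR=(504,458,.05),stL=(337,396,.06),stR=(472,396,.06),ckL=(300,443,.06),ckR=(511,443,.06),cil=(337,443,.06),cir=(472,443,.06),footL=(350,435,.01),footR=(462,435,.01),backL=(300,277,.06),backR=(511,277,.06)).items():
    q=f(*p)-T;print(n,(q@X*1000).round(1),(q@Y*1000).round(1))
```

```text
plate width 0.07944924024148003 dir y -166.87322150254573
x dirs [np.float64(102.58335891147415), np.float64(103.56851712410007)]
plL 110.6 38.7
plR 110.7 -40.7
hsL 56.8 19.9
hsR 56.8 -23.5
stL 70.3 13.8
stR 70.4 -15.5
ckL 60.3 22.0
ckR 60.4 -24.2
cil 60.3 13.9
cir 60.3 -15.6
footL 61.5 13.0
footR 61.5 -15.9
backL 95.2 21.5
backR 95.3 -23.5
```

>>> apply_moves([
  [255,-0.4,1.5,0,0,0,0],
  [255,-0.5,2.5,0,0,0,0],
  [255,-0.48,2.33,0,0,0,0],
  [255,0,0,-1,0,0,0],
  [255,0,0,-1,0,0,0],
  [255,0,0,-0.5,0,0,0],
  [255,0,0,0,0,0,0],
  [255,0,0,0,0,0,0],
])

```text
time_s: 9.7
ee_pos: [0.5446, 0.1983, 0.1252]
eef_rot: [-3.142, 0.0, 1.8]
force: [0.2, 0.2, -0.4]
grip_width: 0.024
grip_force: 15.0
```

Run:
```python
from h import *
import pickle
o=ctrl.get_obs();print(o['ee_pos'],o['eef_rot'],o['force'])
w,s,d=cam('wrist'),cam('scene'),cam('side')
pickle.dump((w,s,d),open('i1.pkl','wb'))
def crop(c,p,r):
    u,v=proj(c,p).astype(int);im=c['img'][max(v-r,0):v+r,max(u-r,0):u+r,::-1];print(u-r,v-r,im.shape)
    return cv2.resize(im,(400,400),interpolation=cv2.INTER_CUBIC)
P=[.544,.197,.075]
cv2.imwrite('pics/i1.png',np.hstack([crop(s,P,35),crop(d,P,35)]))
```

```text
[0.5445916  0.19830547 0.12519432] [-3.14153165e+00  1.17077247e-05  1.79997918e+00] [ 0.24415497  0.22588839 -0.40124305]
254 111 (70, 70, 3)
159 134 (70, 70, 3)
```

View pics/i1.png

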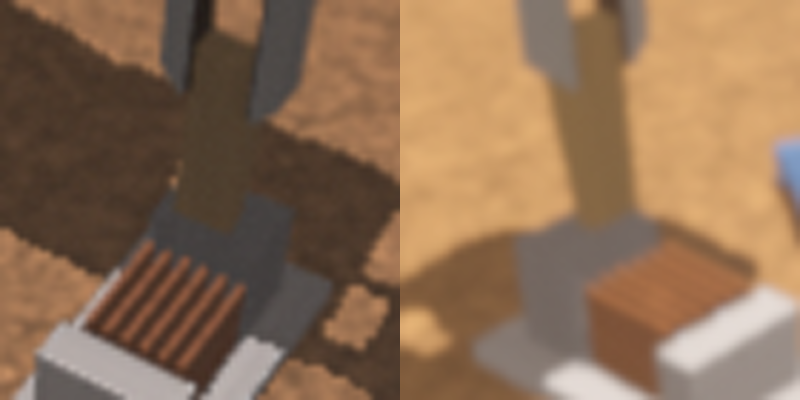

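The wedge hangs upright over the slot between the heat sink and the stop block. I'll lower it carefully.

>>> apply_moves([
  [255,0,0,-0.6,0,0,0],
  [255,0,0,-0.6,0,0,0],
  [255,0,0,-0.5,0,0,0],
  [255,0,0,0,0,0,0],
])

```text
time_s: 10.25
ee_pos: [0.544, 0.1987, 0.1071]
eef_rot: [-3.14, 0.0, 1.801]
force: [-0.8, -0.2, 0.9]
grip_width: 0.0239
grip_force: 15.0
```

>>> apply_moves([
  [255,0,0,-0.3,0,0,0],
  [255,0,0,-0.3,0,0,0],
  [255,0,0,0,0,0,0],
])

```text
time_s: 10.55
ee_pos: [0.5442, 0.1987, 0.1017]
eef_rot: [-3.141, 0.0, 1.801]
force: [0.2, -0.5, -0.8]
grip_width: 0.0238
grip_force: 15.0
```

>>> apply_moves([
  [255,0,0,-0.2,0,0,0],
  [255,0,0,-0.1,0,0,0],
  [255,0,0,0,0,0,0],
])

```text
time_s: 10.85
ee_pos: [0.5444, 0.1987, 0.0991]
eef_rot: [-3.142, 0.0, 1.801]
force: [-0.7, -1.8, -0.0]
grip_width: 0.0242
grip_force: 15.0
```

>>> apply_moves([
  [255,0,0,-0.1,0,0,0],
  [255,0,0,-0.1,0,0,0],
  [255,0,0,0,0,0,0],
])

```text
time_s: 11.15
ee_pos: [0.5445, 0.1986, 0.0971]
eef_rot: [3.141, 0.0, 1.801]
force: [0.8, -2.5, 0.1]
grip_width: 0.0238
grip_force: 15.0
```

>>> apply_moves([
  [255,0,0,-0.1,0,0,0],
  [255,0,0,-0.1,0,0,0],
  [255,0,0,0,0,0,0],
])

```text
time_s: 11.45
ee_pos: [0.5445, 0.1987, 0.0951]
eef_rot: [3.141, 0.0, 1.801]
force: [0.9, -3.3, 0.9]
grip_width: 0.0242
grip_force: 15.0
```

The stop face is pushing the wedge back along -x by about 3 N, so I'll shift 1 mm toward the heat sink.

>>> apply_moves([
  [255,0.02,-0.1,0,0,0,0],
  [255,0,0,0,0,0,0],
  [255,0,0,0,0,0,0],
])

```text
time_s: 11.75
ee_pos: [0.5444, 0.1979, 0.095]
eef_rot: [-3.141, -0.0, 1.801]
force: [0.4, -0.4, 0.0]
grip_width: 0.024
grip_force: 15.0
```

>>> apply_moves([
  [255,0,0,-0.15,0,0,0],
  [255,0,0,-0.15,0,0,0],
  [255,0,0,0,0,0,0],
])

```text
time_s: 12.05
ee_pos: [0.5445, 0.1978, 0.0919]
eef_rot: [-3.141, 0.0, 1.801]
force: [0.3, -0.2, -0.9]
grip_width: 0.0236
grip_force: 15.0
```

>>> apply_moves([
  [255,0.01,-0.05,-0.15,0,0,0],
  [255,0,0,-0.15,0,0,0],
  [255,0,0,0,0,0,0],
])

```text
time_s: 12.35
ee_pos: [0.545, 0.1974, 0.0895]
eef_rot: [3.141, -0.0, 1.801]
force: [-0.4, 0.3, 4.2]
grip_width: 0.0239
grip_force: 15.0
```

>>> apply_moves([
  [255,0,0,-0.1,0,0,0],
  [255,0,0,-0.1,0,0,0],
  [255,0,0,0,0,0,0],
])

```text
time_s: 12.65
ee_pos: [0.5453, 0.1973, 0.088]
eef_rot: [3.14, 0.0, 1.801]
force: [0.8, -0.5, 6.9]
grip_width: 0.0237
grip_force: 15.0
```

It touches both sides at about h = 24 mm. I'll ease up slightly and release.

>>> apply_moves([
  [255,0,0,0.15,0,0,0],
  [255,0,0,0.1,0,0,0],
  [255,0,0,0,0,0,0],
])

```text
time_s: 12.95
ee_pos: [0.5446, 0.1973, 0.0895]
eef_rot: [-3.141, 0.0, 1.801]
force: [0.1, -0.1, -1.1]
grip_width: 0.0238
grip_force: 15.0
```

>>> apply_moves([
  [200,0,0,0,0,0,0],
  [120,0,0,0,0,0,0],
  [40,0,0,0,0,0,0],
  [0,0,0,0,0,0,0],
  [0,0,0,0,0,0,0],
  [0,0,0,0,0,0,0],
  [0,0,0,0,0,0,0],
])

```text
time_s: 13.65
ee_pos: [0.5447, 0.1973, 0.0896]
eef_rot: [-3.142, 0.0, 1.801]
force: [-0.5, 0.2, -0.6]
grip_width: 0.0685
grip_force: 0.0
```

>>> apply_moves([
  [0,0,0,1,0,0,0],
  [0,0,0,2,0,0,0],
  [0,0,0,2,0,0,0],
  [0,0,0,0,0,0,0],
])

```text
time_s: 14.05
ee_pos: [0.5459, 0.1977, 0.1429]
eef_rot: [3.137, -0.0, 1.801]
force: [0.2, 0.0, -0.4]
grip_width: 0.0938
grip_force: 0.0
```

Run:
```python
from h import *
import pickle
o=ctrl.get_obs();print(o['ee_pos'],o['force'],o['time_s'])
w,s,d=cam('wrist'),cam('scene'),cam('side')
pickle.dump((w,s,d),open('r1.pkl','wb'))
def crop(c,p,r):
    u,v=proj(c,p).astype(int);im=c['img'][max(v-r,0):v+r,max(u-r,0):u+r,::-1];print(u-r,v-r,im.shape)
    return cv2.resize(im,(400,400),interpolation=cv2.INTER_CUBIC)
P=[.544,.197,.075]
cv2.imwrite('pics/r1.png',np.hstack([crop(s,P,35),crop(d,P,35)]))
```

```text
[0.54591462 0.19765993 0.14291313] [ 0.19687186  0.01309602 -0.42823708] 14.05
254 111 (70, 70, 3)
159 134 (70, 70, 3)
```

View pics/r1.png

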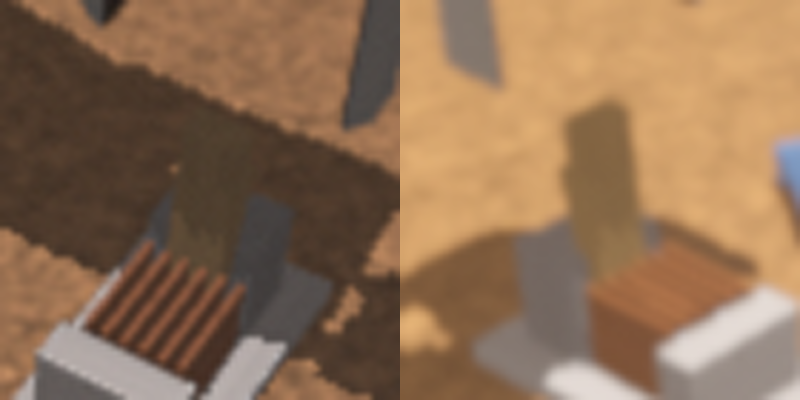

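The wedge stands upright and loose in the slot, with its head top near side-crop (597,110). I'm closing the jaws to tap with the fingertips.

>>> apply_moves([
  [255,0,0,0,0,0,0],
  [255,0,0,0,0,0,0],
  [255,0,0,0,0,0,0],
  [255,0,0,0,0,0,0],
  [255,0,0,0,0,0,0],
  [255,0,0,0,0,0,0],
  [255,0,0,0,0,0,0],
  [255,0,0,0,0,0,0],
  [255,0,0,0,0,0,0],
  [255,0,0,0,0,0,0],
])

```text
time_s: 15.2
ee_pos: [0.5447, 0.1973, 0.1396]
eef_rot: [-3.142, 0.0, 1.801]
force: [-0.7, 1.1, -0.0]
grip_width: 0.0176
grip_force: 0.0
```

>>> apply_moves([
  [255,0,0,-0.8,0,0,0],
  [255,0,0,-0.6,0,0,0],
  [255,0,0,-0.4,0,0,0],
  [255,0,0,0,0,0,0],
  [255,0,0,0,0,0,0],
  [255,0,0,0,0,0,0],
])

```text
time_s: 15.8
ee_pos: [0.5448, 0.1973, 0.1219]
eef_rot: [3.141, -0.0, 1.801]
force: [-0.0, 0.2, 0.1]
grip_width: 0.0006
grip_force: 0.0
```

>>> apply_moves([
  [255,0,0,-0.3,0,0,0],
  [255,0,0,-0.2,0,0,0],
  [255,0,0,0,0,0,0],
  [255,0,0,0,0,0,0],
])

```text
time_s: 16.2
ee_pos: [0.5447, 0.1973, 0.1166]
eef_rot: [-3.141, -0.0, 1.801]
force: [-0.4, 0.1, -0.2]
grip_width: 0.0006
grip_force: 0.0
```

>>> apply_moves([
  [255,0,0,-0.1,0,0,0],
  [255,0,0,-0.1,0,0,0],
  [255,0,0,0,0,0,0],
  [255,0,0,0,0,0,0],
])

```text
time_s: 16.6
ee_pos: [0.5447, 0.1973, 0.1146]
eef_rot: [-3.142, 0.0, 1.801]
force: [0.1, -0.0, 0.7]
grip_width: 0.0002
grip_force: 0.0
```

>>> apply_moves([
  [255,0,0,-0.1,0,0,0],
  [255,0,0,-0.1,0,0,0],
  [255,0,0,0,0,0,0],
  [255,0,0,0,0,0,0],
])

```text
time_s: 17.0
ee_pos: [0.5447, 0.1973, 0.1126]
eef_rot: [-3.142, -0.0, 1.801]
force: [0.2, 0.5, 0.0]
grip_width: 0.0002
grip_force: 0.0
```

>>> apply_moves([
  [255,0,0,-0.1,0,0,0],
  [255,0,0,-0.1,0,0,0],
  [255,0,0,0,0,0,0],
  [255,0,0,0,0,0,0],
])

```text
time_s: 17.4
ee_pos: [0.5447, 0.1973, 0.1106]
eef_rot: [-3.141, -0.0, 1.801]
force: [0.6, -0.2, -0.3]
grip_width: 0.0007
grip_force: 0.0
```

>>> apply_moves([
  [255,0,0,-0.1,0,0,0],
  [255,0,0,0,0,0,0],
  [255,0,0,0,0,0,0],
])

```text
time_s: 17.7
ee_pos: [0.5447, 0.1973, 0.1096]
eef_rot: [-3.142, -0.0, 1.801]
force: [0.2, -0.4, -0.4]
grip_width: 0.0003
grip_force: 0.0
```

>>> apply_moves([
  [255,0,0,-0.1,0,0,0],
  [255,0,0,0,0,0,0],
  [255,0,0,0,0,0,0],
])

```text
time_s: 18.0
ee_pos: [0.5447, 0.1973, 0.1086]
eef_rot: [-3.142, -0.0, 1.801]
force: [0.6, -0.2, -0.8]
grip_width: 0.0003
grip_force: 0.0
```

>>> apply_moves([
  [255,0,0,-0.1,0,0,0],
  [255,0,0,0,0,0,0],
  [255,0,0,0,0,0,0],
])

```text
time_s: 18.3
ee_pos: [0.545, 0.1974, 0.1081]
eef_rot: [3.141, -0.0, 1.801]
force: [-0.1, 0.0, 5.3]
grip_width: 0.0004
grip_force: 2.5
```

>>> apply_moves([
  [255,0,0,-0.1,0,0,0],
  [255,0,0,0,0,0,0],
  [255,0,0,0,0,0,0],
])

```text
time_s: 18.6
ee_pos: [0.5452, 0.1973, 0.1073]
eef_rot: [3.14, 0.0, 1.801]
force: [0.5, -0.1, 6.5]
grip_width: 0.0006
grip_force: 3.3
```

>>> apply_moves([
  [255,0,0,-0.1,0,0,0],
  [255,0,0,0,0,0,0],
  [255,0,0,0,0,0,0],
])

```text
time_s: 18.9
ee_pos: [0.5453, 0.1972, 0.1064]
eef_rot: [3.14, 0.0, 1.801]
force: [1.1, -0.9, 7.6]
grip_width: 0.0006
grip_force: 3.8
```

Run:
```python
from h import *
import pickle
w,s,d=pickle.load(open('r1.pkl','rb'))
for z in(.1,.105,.11,.115,.12):print(z,proj(d,[.5447,.1973,z]).round(1),'top seen',193.5,153.2)
```

```text
0.1 [193.5 159.8] top seen 193.5 153.2
0.105 [193.3 157.8] top seen 193.5 153.2
0.11 [193.1 155.9] top seen 193.5 153.2
0.115 [192.9 153.9] top seen 193.5 153.2
0.12 [192.6 151.9] top seen 193.5 153.2
```

Contact, and the force is rising slowly. I'll continue in 1 mm steps.

>>> apply_moves([
  [255,0,0,-0.1,0,0,0],
  [255,0,0,0,0,0,0],
  [255,0,0,0,0,0,0],
])

```text
time_s: 19.2
ee_pos: [0.5455, 0.1972, 0.1058]
eef_rot: [3.139, 0.0, 1.801]
force: [0.3, -1.5, 10.5]
grip_width: 0.0006
grip_force: 5.3
```

>>> apply_moves([
  [255,0,0,-0.1,0,0,0],
  [255,0,0,0,0,0,0],
  [255,0,0,0,0,0,0],
])

```text
time_s: 19.5
ee_pos: [0.5459, 0.1973, 0.1056]
eef_rot: [3.138, 0.0, 1.801]
force: [0.2, -2.7, 16.3]
grip_width: 0.0007
grip_force: 8.0
```

>>> apply_moves([
  [255,0,0,-0.05,0,0,0],
  [255,0,0,0,0,0,0],
  [255,0,0,0,0,0,0],
])

```text
time_s: 19.8
ee_pos: [0.5461, 0.1973, 0.1055]
eef_rot: [3.137, 0.0, 1.801]
force: [-0.0, -3.1, 18.4]
grip_width: 0.0008
grip_force: 9.5
```

It locks at about 18 N. I'll back off and check.

>>> apply_moves([
  [255,0,0,0.2,0,0,0],
  [255,0,0,0.5,0,0,0],
  [255,0,0,2,0,0,0],
  [255,0,0,4,0,0,0],
  [255,0,0,0,0,0,0],
  [255,0,0,0,0,0,0],
  [255,0,0,0,0,0,0],
])

```text
time_s: 20.5
ee_pos: [0.5441, 0.1971, 0.169]
eef_rot: [-3.14, 0.0, 1.801]
force: [0.1, 0.2, -0.2]
grip_width: 0.0003
grip_force: 0.0
```

Run:
```python
from h import *
o=ctrl.get_obs();print(o['ee_pos'],o['force'],o['time_s'])
s,d=cam('scene'),cam('side')
def crop(c,p,r):
    u,v=proj(c,p).astype(int);im=c['img'][max(v-r,0):v+r,max(u-r,0):u+r,::-1]
    return cv2.resize(im,(400,400),interpolation=cv2.INTER_CUBIC)
P=[.544,.197,.075]
cv2.imwrite('pics/z1.png',np.hstack([crop(s,P,35),crop(d,P,35)]))
```

```text
[0.54413896 0.19713811 0.16897236] [ 0.07036638  0.19614521 -0.22734568] 20.5
```

View pics/z1.png

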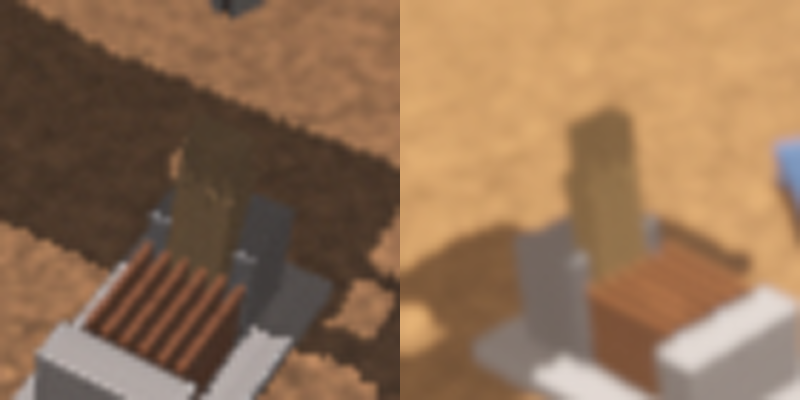

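The wedge stands upright and slightly lower, with its head top at side-crop (600,115). The heat sink sits against the fence and the robot is clear, so I'm handing in.

```bash
python3 -c "
from station import ctrl
print(ctrl.hand_in())"
```

```text
the job is handed in; nothing more can be done
None
```

The wedge was started loose in the slot, let go and tapped tight to about 18 N, with the heat sink looking seated against the fence in the last picture; I handed the job in at about 20.5 s, and no verdict came back.

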